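# Pin the fruit wedger's lever open and load a lemon

## Task

Get the lever fruit wedger ready for slicing: pull its red-knobbed ball-lock pin back until the lever is free, swing the lever up to its open position, and push the pin fully home through the lever again so that the lever is locked open. Then take the lemon from the chopping board and set it gently in the wedger's white cutter cup, and leave everything else where it is.

Things in the scene. Friction and masses are not known exactly. Their poses are not given: they have to be found in the camera images.
- press: Fixed wedger: tray 245x124 mm; two grey cheek plates at the rear (outer faces y = -14 and +14 mm, top z = 151) carry the lever. Origin on the worktop below the lever's pivot line (x = 0, z = 130, along y). Handle and cup lie towards -x; y is left seen from the handle. The 24 mm thick lock sleeve sticks out of the right cheek, y = -14 to -44, at x = 0, z = 82.
- lever (a joint): Lever angle, rad: 0 = level, as locked at the start; grows as the handle rises. Its hub turns between the cheeks; of its two holes, one meets the lock sleeve at 0, the other at 1.222 (70 degrees). End stop at 1.27. The pin's tapered tip draws the lever true when within about 0.04. Stiff hinge: the lever stays where it is left; about 4 N at the handle moves it.
- handle (a point): Centre of the lever's grip: black bar 20 mm thick, 78 mm long, parallel to the press's y, closing a D-shaped handle (36 mm free between bar and yoke, side rods at y = -46 and +46 mm). At lever angle q it is at x = -190 cos q, z = 130 + 190 sin q (mm) in the press frame. Axes turn with the lever.
- pin: Ball-lock pin, 80 g. Origin at its shoulder; y along its 10 mm shank (68 mm long). Two sprung balls 60 mm down the shank stand out 1.4 mm. At the start it is home: shoulder at the sleeve's mouth, balls behind the left cheek. Up to 10 N draws the balls out or pushes them into a hole, 2 N slides it. Drawn back 31 mm it clears the lever; up to 50 mm the sleeve holds it when let go.
- pin_knob (a point): Centre of the pin's red knob, where to grip: 26 mm thick, 20 mm long, 18 mm behind the shoulder. Axes as pin. At home it is at (0, -62, 82) mm in the press frame; drawn back and let go, it sags about 3 mm. Cheeks and lever stand beside it: lean the gripper 20 to 40 degrees outwards, its wrist to the press's -y side.
- pin_tip (a point): Tip of the pin's shank, 68 mm ahead of its shoulder (last 6 mm tapered to 5 mm thick). Axes as pin.
- pin_home (a point): Centre of the lock sleeve's mouth, at (0, -44, 82) mm in the press frame, axes as the press's (+y leads into the sleeve). The pin is home when its origin is here and its y axis lies along this y.
- cup (a point): Centre of the white cutter cup's rim, at (-110, 0, 70) mm in the press frame, same axes. Inside diameter 84 mm; six steel blades lie 4 mm under the rim at the wall and 17 mm at the centre, so the lemon settles in. With the lever up, the white pusher hangs over the cup (lowest edge 115 mm above the rim): come in leaned about 40 degrees sideways, best with the wrist to the press's -y side.
- lemon_center (a point): Centre of the yellow lemon, 71 mm long, 53 wide, 51 high, 60 to 120 g; its long axis is x and lies level at the start, z up. When it lies in the cup its centre is about 8 mm above the rim.
- lemon: The lemon: origin at its underside as it lies at the start, axes as lemon_center.
- board: Wooden chopping board, fixed, 190 (its x) x 270 (its y) x 20 mm, origin under its centre. The lemon and the garlic lie on it, either one the nearer.
- garlic: Garlic bulb 60 mm, on the board; bystander. Origin under its centre.
- teaspoon: Teaspoon, 138 mm, lying on the worktop; bystander.
- spice_jar: Spice jar with a black cap, 41 mm thick, 105 mm high; bystander. Origin under its centre.
- mill: Small glass shaker with a grey cap, 44 mm thick, 90 mm high; bystander. Origin under its centre.
- jar: Glass jar with a red lid, 65 mm thick, 100 mm high; bystander. Origin under its centre.
Mind the look-alikes: they are no part of the job. Of the things that look like the lemon, the smaller one is meant.

How it is judged (in metres and radians):
On the way, in this order (a step that is already met when the one before it is completed fails the run):
1. the pin is drawn back at least 31 mm, clear of the lever (y of pin_tip in the frame of pin_home below 0.037 m), for 0.2 s.
2. the lever is up at its open position (1.14 to 1.28 rad) (value of joint lever between 1.14 and 1.28 rad), for 0.2 s.
3. the pin is home again, within 2 mm, through the raised lever (all of step 2 and y of pin in the frame of pin_home between -0.002 and 0.002 m and distance between pin and pin_home below 0.004 m and angle between the y axis of pin and the y axis of press, either way round below 0.08 rad), for 0.2 s.
4. the lemon lies in the cup (all of step 3 and horizontal distance between lemon_center and cup below 0.022 m and z of lemon_center in the frame of cup between -0.005 and 0.025 m), for 0.2 s.
At the end, for the whole second after the job is handed in: The lever stands between 1.14 and 1.28 rad, the pin is home through it (shoulder within 2 mm of the sleeve's mouth, along the sleeve to 0.08 rad), and the lemon lies at rest in the cup, its centre within 22 mm of the cup's axis and from 5 mm below to 25 mm above its rim (all of step 4 and linear speed of lemon below 0.03 m/s and velocity of joint lever below 0.05 rad/s); the robot touches nothing.
It fails at once if a bystander (garlic, teaspoon, spice jar, shaker or jar) is moved more than 25 mm (distance of any of garlic, teaspoon, spice_jar, mill, jar from where it was at the start of the episode above 0.025 m).
It fails at once if the lemon comes into the cup faster than 0.7 m/s (dropped or thrown in) (horizontal distance between lemon_center and cup below 0.045 m and linear speed of lemon above 0.7 m/s).
It also fails if it takes over 67 s, if anything falls off the work surface, if the arm or the gripper's body presses on something with over 40 N, if the wrist force passes 120 N, or if a joint passes its speed limit or range.

## Robot

A 6-joint arm with a two-finger parallel gripper is mounted at the origin on a cart in front of the work surface, level with it; the furniture and walls round the work are solid. World frame = base frame: x ahead of the robot, y to its left, z up, the work surface at z = 0. Lengths are in mm, angles in rad, forces in N, time in s.
With the tool pointing down it reaches from about 350 to 775 mm from the base axis. Payload 7.3 kg.
Tool frame: the origin (TCP) lies at the very end of the fingers, on their centre line; the grasp point (between the pads) lies 19 mm behind it; z points along the fingers, y is the line along which they close (so a half turn about z gives the same grasp; the last joint's range is limited). The gripper opens to 92 mm and grips with 3 to 60 N. Pads are 19 mm wide; open, the fingers measure 130 mm over their backs; the gripper's body (75 mm by 190 mm) begins 47 mm behind the grasp point.
Start: joints at [1.156, 0.342, 1.524, -0, 1.275, -0.146], TCP at [139.411, 506.171, 226.741] pointing down, gripper open.
Joint ranges: [-2.53, 2.53], [-0.77, 2.02], [0.04, 2.7], [-1, 4.14], [0.28, 2.66], [-3.11, 3.11]. Speed limits (rad/s): [2.57, 2.57, 3.14, 3.14, 3.14, 3.14].

## Interface

Orientations are given as [roll, pitch, yaw] about the fixed x, y, z axes, in that order (R = Rz(yaw) Ry(pitch) Rx(roll)).
In Python, from plant import get_obs, vision, workorder gives the robot as it stands.
- The arm moves only by the shell command python3 -m pendant 'ROWS' [OPENING]. ROWS is a JSON object of lists of equal length, an entry for each row: "dp": the shift along the tool's x, y, z in m, a list of three; "rotation": the turn, a rotation vector about the tool's x, y, z in rad, a list of three. A call has 1 to 8 rows; each row is the pose to reach, as a shift and turn from the pose commanded when the call began, along the tool's axes at that moment; what a row does not reach only later rows make up. A row lasts 1/8 s, in which the tool goes at most 62.5 mm and 10.7 degrees, less where a joint would pass 70% of its speed; a pose out of reach is approached as far as the arm can. A call with a gripper value outside its range is refused whole. OPENING is the finger opening in m, from 0 to 0.0918, set as the call begins (- or left out, the last holds). The fingers move at their own pace and stop on an object; the grip force is fixed at half the most. Time passes only in rows, so rows that repeat a pose let the fingers close. It gives the time, the measured TCP pose, the force, the opening and the grip force at its end, in the units of the state.
- get_obs(): the state, without advancing time (a new reading comes with each control period).
- vision.capture(name): name is "side" or "top"; returns a dict with "pixels" (480x640x3 uint8, red, green, blue), "vfov" (degrees; the focal length in pixels is half the picture's height over the tangent of half this angle, whatever the lens; pixels are square), "cx", "cy" (the principal point, pixels), "pose" (4x4, takes a point from camera to world coordinates). Camera axes: x right, y up, looking along -z (the intrinsics and any distortion apply to the point x, -y, -z); pixel columns grow to the right and rows downward; lengths in mm; the calibration is good to about 2 mm. A picture is of the moment at which its call begins. There is no depth.
- workorder.close_job(): hands the job in; it is judged then, once.
The state is a dict: "time": time; "joint_positions": joint angles; "dq": joint speeds; "tau": joint torques, N m; "tool_pos": TCP position; "tcp_rot": TCP orientation; "contact_force": force on the tool from outside, world axes, zero at the start; "moment": the same for the moment, N m; "grip_width": finger opening in mm; "finger_force": force on a finger pad.
Only numpy, scipy, OpenCV 4.12 (cv2) and the standard library are available. Lean on these libraries where they do the work, as an engineer would, in place of code of your own. Each camera call takes 0.05 s, during which the arm holds its last target. There are 200 camera calls.

## Working session

There is one attempt and no reset: what is moved stays moved. The work goes in short steps, Python scripts to look and compute and a shell command to move; the robot and the scene stay as the last step left them, time stands still between calls to the robot, and variables do not carry over. Pictures are saved under pics/ and viewed, at most 10 in all, crops included, and the job is handed in when it is done.

```bash
mkdir -p pics; ls; python3 - <<'E'
from plant import get_obs, vision
import cv2
for n in("side","top"):
    c=vision.capture(n); print(n,{k:v for k,v in c.items() if k!="pixels"})
    cv2.imwrite(f"pics/{n}0.png",c["pixels"][:,:,::-1])
print(get_obs())
E
```

```text
pics
side {'vfov': 47.808410983213015, 'cx': 317.31228224233143, 'cy': 244.2639068063408, 'pose': array([[ 2.26934050e-01,  7.45264336e-01, -6.26962525e-01,
        -1.05493805e+02],
       [-9.73857707e-01,  1.66968008e-01, -1.54022239e-01,
        -1.24870425e+02],
       [-1.01045975e-02,  6.45525177e-01,  7.63672143e-01,
         8.80638413e+02],
       [ 0.00000000e+00,  0.00000000e+00,  0.00000000e+00,
         1.00000000e+00]])}
top {'vfov': 51.82889857474287, 'cx': 309.0222250492044, 'cy': 226.31213017150634, 'pose': array([[ 1.27613569e-03,  9.87255019e-01, -1.59141129e-01,
         3.33200392e+02],
       [-9.99847831e-01,  4.02840900e-03,  1.69731453e-02,
         3.14529647e+01],
       [ 1.73979084e-02,  1.59095252e-01,  9.87109930e-01,
         1.29704430e+03],
       [ 0.00000000e+00,  0.00000000e+00,  0.00000000e+00,
         1.00000000e+00]])}
{'time': 0.1, 'joint_positions': array([ 1.15601724e+00,  3.42639979e-01,  1.52488700e+00,  9.60361302e-06,
        1.27538671e+00, -1.46049585e-01]), 'dq': array([-0.00169114, -0.00105836, -0.00092731, -0.00172086,  0.0006615 ,
       -0.00104081]), 'tau': array([ 1.79691600e-03, -4.32000697e+01, -2.44698304e+01,  7.18010939e-02,
        5.25199191e-02, -3.11099861e-06]), 'tool_pos': array([139.25223379, 505.83996756, 226.13327373]), 'tcp_rot': array([-3.14028701e+00, -2.01338290e-04,  2.87286022e+00]), 'contact_force': array([ 0.26468814,  0.47323804, -0.0766448 ]), 'moment': array([-0.01600918,  0.00586232,  0.04815156]), 'finger_force': 0.0, 'grip_width': 92.25070237561276}
```

View pics/side0.png

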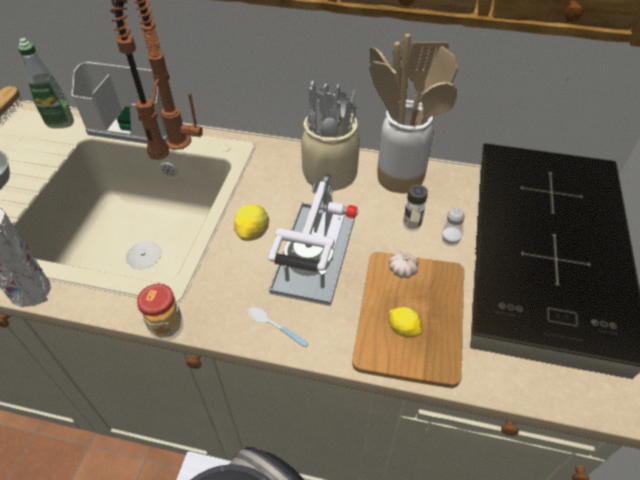

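View pics/top0.png

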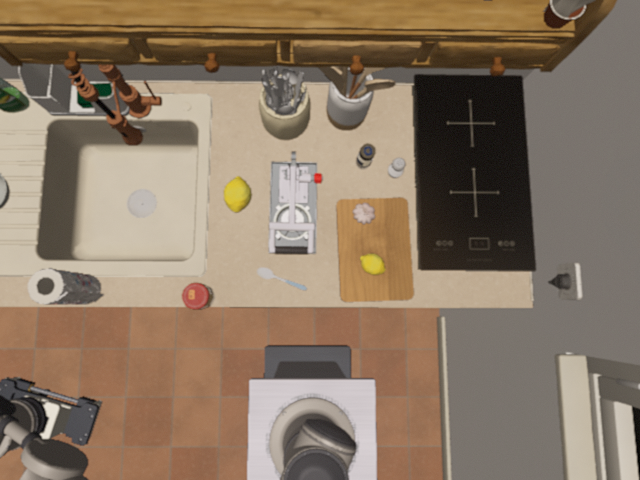

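The side view shows the press at about (315,250), red knob (352,211), lemon on the board (405,321), and a bigger lemon look-alike at (251,221). In the top view the knob is at (318,178), the lemon at (372,264) and the handle at (291,250). I'll enlarge both.

```bash
python3 - <<'E'
import cv2,numpy as np
s=cv2.imread("pics/side0.png");t=cv2.imread("pics/top0.png")
a=cv2.resize(s[170:310,265:365],None,fx=4,fy=4,interpolation=cv2.INTER_CUBIC)
b=cv2.resize(t[145:285,255:355],None,fx=4,fy=4,interpolation=cv2.INTER_CUBIC)
im=np.hstack([a,b])
for i in range(0,800,40): cv2.line(im,(i,0),(i,6 if i%200 else 14),(0,0,255),1)
for i in range(0,560,40): cv2.line(im,(0,i),(6,i),(0,0,255),1)
cv2.imwrite("pics/crop0.png",im)
# colour centroids
for n,p in(("side",s),("top",t)):
    h=cv2.cvtColor(p,cv2.COLOR_BGR2HSV)
    for nm,m in(("red",((h[...,0]<6)|(h[...,0]>174))&(h[...,1]>200)&(h[...,2]>120)),("yel",(abs(h[...,0].astype(int)-28)<5)&(h[...,1]>170)&(h[...,2]>120))):
        k,l,st,c=cv2.connectedComponentsWithStats(m.astype(np.uint8))
        for i in range(1,k):
            if st[i,4]>25: print(n,nm,st[i],c[i].round(1))
E
```

```text
side yel [235 205  27  33 579] [246.8 220.8]
side yel [390 307  32  29 715] [405.2 321.3]
top yel [225 177  22  35 417] [234.9 194.7]
top yel [361 255  24  19 266] [371.7 264.8]
```

View pics/crop0.png

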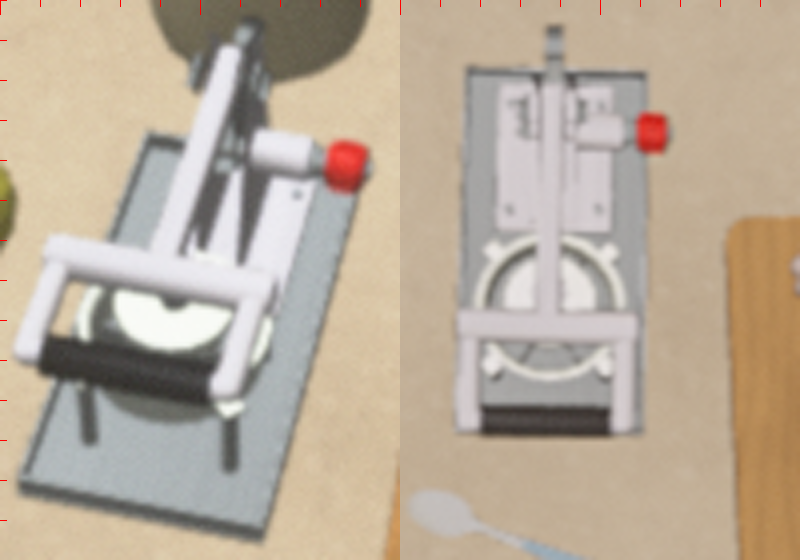

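The crop shows the knob at side (351.1,211.1) and top (317.6,177.9). The bar's ends are at side (275.1,258.4)/(317.9,265.1) and top (275.4,250.1)/(307.4,249.9), and the cup rim centre is at top (292.1,221.6).

```bash
cat > h.py <<'E'
import numpy as np
from scipy.optimize import least_squares
from scipy.spatial.transform import Rotation as Ro
CAL={"side":(47.808410983213015,317.31228,244.26391,np.array([[.22693405,.745264336,-.626962525,-105.493805],[-.973857707,.166968008,-.154022239,-124.870425],[-.0101045975,.645525177,.763672143,880.638413]])),
"top":(51.82889857474287,309.022225,226.31213,np.array([[.00127613569,.987255019,-.159141129,333.200392],[-.999847831,.004028409,.0169731453,31.4529647],[.0173979084,.159095252,.98710993,1297.0443]]))}
def proj(n,p):
    v,cx,cy,T=CAL[n]; f=240/np.tan(np.radians(v)/2)
    c=T[:,:3].T@(np.asarray(p,float)-T[:,3]); return np.array([cx-f*c[0]/c[2],cy+f*c[1]/c[2]])
def tri(s,t):
    r=least_squares(lambda p:np.r_[proj("side",p)-s,proj("top",p)-t],[550,0,50]); return r.x.round(1),r.fun.round(2)
E
python3 - <<'E'
from h import *
for n,s,t in(("knob",(351.1,211.1),(317.6,177.9)),("barL",(275.1,258.4),(275.4,250.1)),("barR",(317.9,265.1),(307.4,249.9)),("lemon",(405.2,321.3),(371.9,264.4)),("garlic",(404,265),(364,213)),("spicejar cap",(417,193),(367,150)),("jarlid",(157,296),(196,294)),("mill cap",(456,215),(398,163))): print(n,*tri(s,t))
obs=[("side",(351.1,211.1),(0,-62,82)),("top",(317.6,177.9),(0,-62,82)),("side",(275.1,258.4),(-190,39,130)),("top",(275.4,250.1),(-190,39,130)),("side",(317.9,265.1),(-190,-39,130)),("top",(307.4,249.9),(-190,-39,130)),("top",(292.1,221.6),(-110,0,70))]
def W(x,p): return Ro.from_euler("z",x[2]).apply(p)+[x[0],x[1],0]
r=least_squares(lambda x:np.concatenate([proj(n,W(x,p))-u for n,u,p in obs]),[600,50,0])
print(r.x.round(3),r.fun.round(1))
for c in[(-182,62,14),(-182,-62,14),(63,62,14),(63,-62,14)]:print(c,proj("side",W(r.x,c)).round(1),proj("top",W(r.x,c)).round(1))
E
```

```text
knob [654.  -10.7  79.2] [ 0.13 -0.01 -0.16  0.04]
barL [463.7  92.2 128.5] [ 0.34 -0.03 -0.43  0.15]
barR [464.7  14.9 129.3] [-0.08  0.01  0.11 -0.03]
lemon [ 437.9 -151.3   45.2] [-0.37  0.03  0.51 -0.11]
garlic [ 572.  -133.5   37.3] [-0.11  0.01  0.14 -0.03]
spicejar cap [ 725.1 -136.    89.4] [ 0.23 -0.02 -0.28  0.05]
jarlid [361.1 282.2  95.3] [ 0.05 -0.   -0.06  0.03]
mill cap [ 697.2 -219.8   71.1] [-0.35  0.03  0.45 -0.07]
[ 6.53433e+02  5.15470e+01 -9.00000e-03] [-0.  -0.6 -0.2  0.2  0.2 -0.6 -0.5  0.   0.   0.6  0.4  0.6  0.2 -0.2]
(-182, 62, 14) [269.3 289.7] [268.4 251.9]
(-182, -62, 14) [331.1 301.7] [316.  252.5]
(63, 62, 14) [301.2 202.7] [270.5 161.1]
(63, -62, 14) [355.5 211.8] [316.7 161.8]
```

Everything measured fits the model: press at (653.4, 51.5), yaw -0.009, bar z ≈ 129, lemon centre z ≈ 45. Next is a helper that turns world targets into tool-frame rows.

```bash
cat >> h.py <<'E'
PX,PY,YAW=653.4,51.5,-0.009
def PW(p): return Ro.from_euler("z",YAW).apply(p)+[PX,PY,0]
def lean(a,b=0.):
    # tool z down leaned a deg (wrist to press -y), then turned b deg about press y; tool y ~ press +x
    a=np.radians(a); z=np.array([0,np.sin(a),-np.cos(a)]); y=np.array([1.,0,0]); x=np.cross(y,z)
    return Ro.from_euler("z",YAW)*Ro.from_euler("y",b,degrees=True)*Ro.from_matrix(np.c_[x,y,z])
def step(g,R,cur=None):
    """g: world grasp point target, R: tool orientation; prints shift/turn in tool axes. Returns tcp,R for chaining"""
    from plant import get_obs
    o=get_obs()
    p0,R0=cur if cur else (o["tool_pos"],Ro.from_euler("xyz",o["tcp_rot"]))
    t=np.asarray(g)+R.apply([0,0,19.])
    print("tcp",t.round(1),"dp",(R0.inv().apply(t-p0)/1000).round(4).tolist(),"rot",(R0.inv()*R).as_rotvec().round(4).tolist())
    return t,R
E
python3 - <<'E'
from h import *
R=lean(25)
k=PW((0,-62,82))
step(k-R.apply([0,0,110]),R)
print(k)
E
```

```text
tcp [652.5 -49.  164.5] dp [-0.6421, -0.3985, 0.0621] rot [-0.287, 0.3723, 1.2887]
[652.84200753 -10.49748902  82.        ]
```

```bash
python3 -m pendant '{"dp":[[-0.05,-0.03,-0.06],[-0.1,-0.06,-0.1],[-0.15,-0.09,-0.1],[-0.2,-0.12,-0.1],[-0.27,-0.16,-0.1],[-0.34,-0.2,-0.1],[-0.4,-0.25,-0.1],[-0.46,-0.29,-0.1]],"rotation":[[-0.03,0.04,0.13],[-0.06,0.07,0.26],[-0.09,0.11,0.4],[-0.12,0.15,0.53],[-0.15,0.19,0.66],[-0.18,0.23,0.8],[-0.21,0.27,0.93],[-0.23,0.3,1.05]]}' 0.06; python3 - <<'E'
from h import *
R=lean(25)
k=PW((0,-62,82))
step(k-R.apply([0,0,110]),R)
E
```

```text
time: 1.1
tool_pos: [457.3, 161.6, 326.5]
tcp_rot: [3.096, -0.359, 1.814]
contact_force: [0.7, 0.2, -0.0]
grip_width: 60.4
finger_force: 0.0
tcp [652.5 -49.  164.5] dp [-0.2924, 0.1357, 0.0695] rot [-0.0524, 0.0712, 0.2342]
```

```bash
python3 -m pendant '{"dp":[[-0.05,0.023,0.01],[-0.1,0.045,0.02],[-0.15,0.068,0.03],[-0.2,0.09,0.045],[-0.25,0.115,0.06],[-0.292,0.1357,0.0695],[-0.2924,0.1357,0.0695],[-0.2924,0.1357,0.0695]],"rotation":[[-0.01,0.01,0.04],[-0.02,0.02,0.08],[-0.03,0.03,0.12],[-0.04,0.05,0.16],[-0.05,0.06,0.2],[-0.0524,0.0712,0.2342],[-0.0524,0.0712,0.2342],[-0.0524,0.0712,0.2342]]}' 0.06; python3 - <<'E'
from h import *
from plant import vision
import cv2
R=lean(25)
k=PW((0,-62,82))
c=step(k-R.apply([0,0,60]),R)
step(k,R)
im=[]
for n,(u,v) in(("side",(350,205)),("top",(318,180))):
    p=vision.capture(n)["pixels"][:,:,::-1]
    im.append(cv2.resize(p[v-70:v+70,u-50:u+50],None,fx=4,fy=4,interpolation=cv2.INTER_CUBIC))
cv2.imwrite("pics/hover.png",np.hstack(im))
E
```

```text
time: 2.1
tool_pos: [652.3, -45.8, 165.0]
tcp_rot: [3.141, -0.436, 1.567]
contact_force: [-0.2, 0.5, -0.1]
grip_width: 60.2
finger_force: 0.0
tcp [652.7 -27.8 119.2] dp [-0.003, 0.0003, 0.0491] rot [-0.002, 0.0007, 0.0049]
tcp [652.9  -2.5  64.8] dp [-0.003, 0.0004, 0.1091] rot [-0.002, 0.0007, 0.0049]
```

View pics/hover.png

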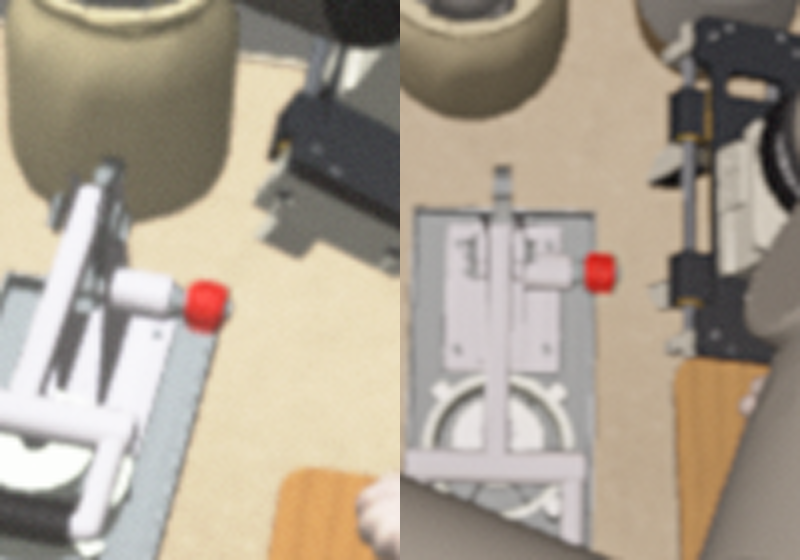

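The gripper hovers to the right of the red knob with its fingers straddling it in x, and nothing is in the way. Closing in.

```bash
python3 -m pendant '{"dp":[[-0.003,0,0.03],[-0.003,0,0.06],[-0.003,0,0.08],[-0.003,0.0004,0.1],[-0.003,0.0004,0.109],[-0.003,0.0004,0.109],[-0.003,0.0004,0.109]],"rotation":[[-0.002,0,0.005],[-0.002,0,0.005],[-0.002,0,0.005],[-0.002,0,0.005],[-0.002,0,0.005],[-0.002,0,0.005],[-0.002,0,0.005]]}' 0.06; python3 -m pendant '{"dp":[[0,0,0],[0,0,0],[0,0,0],[0,0,0],[0,0,0],[0,0,0]],"rotation":[[0,0,0],[0,0,0],[0,0,0],[0,0,0],[0,0,0],[0,0,0]]}' 0.01; python3 - <<'E'
from h import *
R=lean(25); k=PW((0,-62,82))
step(k,R); step(PW((0,-62-38,82)),R)
E
```

```text
time: 3.08
tool_pos: [654.0, -3.3, 66.2]
tcp_rot: [3.139, -0.434, 1.563]
contact_force: [0.0, 0.7, 0.2]
grip_width: 60.1
finger_force: 0.0
time: 3.82
tool_pos: [653.4, -3.1, 65.0]
tcp_rot: [3.141, -0.435, 1.562]
contact_force: [-0.6, -0.6, 0.9]
grip_width: 25.4
finger_force: 30.0
tcp [652.9  -2.5  64.8] dp [0.0004, -0.0005, 0.0004] rot [0.0009, 0.0013, -0.0001]
tcp [652.6 -40.5  64.8] dp [-0.034, -0.0005, -0.0156] rot [0.0009, 0.0013, -0.0001]
```

```bash
python3 -m pendant '{"dp":[[-0.0045,0,-0.0021],[-0.009,0,-0.0042],[-0.0136,0,-0.0063],[-0.0181,0,-0.0085],[-0.0227,0,-0.0106],[-0.0281,0,-0.0131],[-0.0345,0,-0.0161],[-0.0345,0,-0.0161]],"rotation":[[0,0,0],[0,0,0],[0,0,0],[0,0,0],[0,0,0],[0,0,0],[0,0,0],[0,0,0]]}'; python3 - <<'E'
from h import *
from plant import vision
import cv2
im=[]
for n,(u,v) in(("side",(350,205)),("top",(318,180))):
    p=vision.capture(n)["pixels"][:,:,::-1]
    im.append(cv2.resize(p[v-70:v+70,u-50:u+50],None,fx=4,fy=4,interpolation=cv2.INTER_CUBIC))
cv2.imwrite("pics/pull.png",np.hstack(im))
E
```

```text
time: 4.82
tool_pos: [653.1, -42.0, 64.9]
tcp_rot: [3.141, -0.434, 1.561]
contact_force: [-0.4, -1.1, 0.0]
grip_width: 25.4
finger_force: 30.0
```

View pics/pull.png

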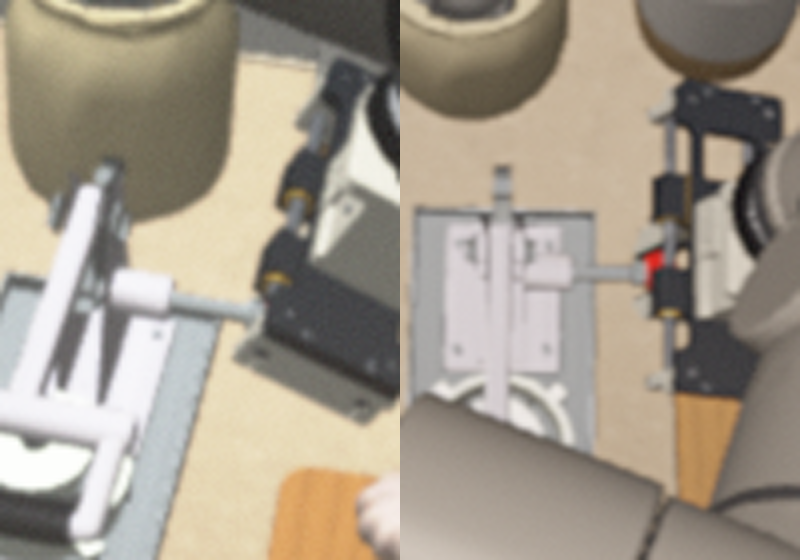

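The shank now shows bare between the sleeve and the gripped knob (crop top, 575–645, 272), so the pin is drawn about 39 mm. Releasing and retracting.

```bash
python3 -m pendant '{"dp":[[0,0,0],[0,0,0],[0,0,0],[0,0,0],[0,0,-0.04],[0,0,-0.1],[0,0,-0.15],[0,0,-0.15]],"rotation":[[0,0,0],[0,0,0],[0,0,0],[0,0,0],[0,0,0],[0,0,0],[0,0,0],[0,0,0]]}' 0.06; python3 - <<'E'
from h import *
R=lean(0,-25); h=PW((-190,0,130)); print(h)
c=step(h-R.apply([0,0,110]),R)
step(h,R,c)
E
```

```text
time: 5.92
tool_pos: [654.0, -106.6, 205.5]
tcp_rot: [3.132, -0.431, 1.563]
contact_force: [0.1, 0.5, -0.3]
grip_width: 60.1
finger_force: 0.0
[463.40769495  53.20997692 130.        ]
tcp [425.   53.6 212.5] dp [0.1469, -0.2308, 0.0577] rot [-0.4203, -0.4241, -0.0946]
tcp [471.4  53.1 112.8] dp [0.0, 0.0, 0.11] rot [0.0, 0.0, 0.0]
```

```bash
python3 -m pendant '{"dp":[[0.03,-0.045,0.0],[0.055,-0.09,0.0],[0.085,-0.13,0.01],[0.11,-0.175,0.03],[0.147,-0.23,0.057],[0.147,-0.231,0.057],[0.147,-0.231,0.057],[0.147,-0.231,0.057]],"rotation":[[-0.08,-0.08,-0.02],[-0.16,-0.16,-0.04],[-0.24,-0.24,-0.06],[-0.32,-0.32,-0.08],[-0.42,-0.424,-0.095],[-0.42,-0.424,-0.095],[-0.42,-0.424,-0.095],[-0.42,-0.424,-0.095]]}' 0.034; python3 - <<'E'
from h import *
R=lean(0,-25); h=PW((-190,0,130))
step(h-R.apply([0,0,110]),R); step(h,R)
E
```

```text
time: 6.92
tool_pos: [424.9, 54.4, 211.9]
tcp_rot: [2.712, -0.004, 1.563]
contact_force: [0.8, -0.6, -0.4]
grip_width: 33.9
finger_force: 0.0
tcp [425.   53.6 212.5] dp [-0.0008, 0.0003, -0.0005] rot [-0.0068, -0.0041, -0.0003]
tcp [471.4  53.1 112.8] dp [-0.0013, 0.0011, 0.1095] rot [-0.0068, -0.0041, -0.0003]
```

```bash
python3 -m pendant '{"dp":[[-0.001,0.001,0.04],[-0.001,0.001,0.07],[-0.001,0.001,0.09],[-0.001,0.001,0.1],[-0.001,0.001,0.109],[-0.001,0.001,0.109]],"rotation":[[0,0,0],[0,0,0],[0,0,0],[0,0,0],[0,0,0],[0,0,0]]}' 0.034;python3 -m pendant '{"dp":[[0,0,0],[0,0,0],[0,0,0],[0,0,0]],"rotation":[[0,0,0],[0,0,0],[0,0,0],[0,0,0]]}' 0.01; python3 - <<'E'
from h import *
from plant import get_obs
o=get_obs(); R0=Ro.from_euler("xyz",o["tcp_rot"]); cur=(o["tool_pos"],R0)
g=o["tool_pos"]-R0.apply([0,0,19]); print("grasp in press",Ro.from_euler("z",-YAW).apply(g-[PX,PY,0]).round(1))
for q,b in[(10,-21),(20,-17),(30,-13),(40,-9),(50,-5),(60,0),(66,2),(70,4)]:
    r=np.radians(q); step(PW((-190*np.cos(r),0,130+190*np.sin(r))),lean(0,b),cur)
E
```

```text
time: 7.68
tool_pos: [469.4, 53.9, 112.2]
tcp_rot: [2.714, -0.004, 1.564]
contact_force: [-0.1, 0.4, 1.0]
grip_width: 33.8
finger_force: 0.0
time: 8.18
tool_pos: [471.3, 54.2, 114.2]
tcp_rot: [2.708, -0.003, 1.564]
contact_force: [7.1, 0.2, -1.9]
grip_width: 19.1
finger_force: 30.0
grasp in press [-190.1    1.   131.4]
tcp [473.1  53.1 145.3] dp [-0.0009, 0.0147, -0.0274] rot [0.0675, -0.0041, 0.0009]
tcp [480.4  53.1 176.8] dp [-0.0008, 0.0346, -0.053] rot [0.1373, -0.0041, 0.001]
tcp [493.1  52.9 206.5] dp [-0.0008, 0.0586, -0.0746] rot [0.2071, -0.004, 0.0012]
tcp [510.8  52.8 233.4] dp [-0.0007, 0.086, -0.0915] rot [0.2769, -0.004, 0.0013]
tcp [532.9  52.6 256.6] dp [-0.0007, 0.1158, -0.1033] rot [0.3467, -0.004, 0.0014]
tcp [558.4  52.4 275.5] dp [-0.0007, 0.1469, -0.1098] rot [0.434, -0.0039, 0.0016]
tcp [575.5  52.2 284.6] dp [-0.0007, 0.1662, -0.1108] rot [0.4689, -0.0039, 0.0017]
tcp [587.1  52.1 289.6] dp [-0.0007, 0.1788, -0.1104] rot [0.5038, -0.0038, 0.0018]
```

```bash
python3 -m pendant '{"dp":[[0,0.0147,-0.0274],[0,0.0346,-0.053],[0,0.0586,-0.0746],[0,0.086,-0.0915],[0,0.1158,-0.1033],[0,0.1469,-0.1098],[0,0.1662,-0.1108],[0,0.1788,-0.1104]],"rotation":[[0.0675,0,0],[0.137,0,0],[0.207,0,0],[0.277,0,0],[0.347,0,0],[0.434,0,0],[0.469,0,0],[0.504,0,0]]}';python3 -m pendant '{"dp":[[0,0,0],[0,0,0]],"rotation":[[0,0,0],[0,0,0]]}'; cat > lev.py <<'E'
from h import *
from plant import get_obs
o=get_obs(); R0=Ro.from_euler("xyz",o["tcp_rot"])
g=Ro.from_euler("z",-YAW).apply(o["tool_pos"]-R0.apply([0,0,19])-[PX,PY,0]); print("grasp in press",g.round(1),"q",np.arctan2(g[2]-130,-g[0]),"r",np.hypot(g[2]-130,g[0]))
r=1.222;step(PW((-190*np.cos(r),g[1],130+190*np.sin(r))),R0)
E
python3 lev.py
```

```text
time: 9.18
tool_pos: [583.9, 52.5, 292.1]
tcp_rot: [-3.064, -0.002, 1.564]
contact_force: [-12.9, -1.7, 19.5]
grip_width: 19.0
finger_force: 30.0
time: 9.43
tool_pos: [585.4, 52.5, 292.4]
tcp_rot: [-3.071, -0.002, 1.564]
contact_force: [-8.1, -2.1, 23.5]
grip_width: 18.8
finger_force: 30.0
grasp in press [-66.7   0.4 311.3] q 1.2184803410020106 r 193.21438848021677
tcp [587.1  52.5 289.6] dp [-0.0, 0.0019, 0.0027] rot [0.0, 0.0, 0.0]
```

Lever angle is about 1.218 from the TCP reading. Releasing and backing off to look.

```bash
python3 -m pendant '{"dp":[[0,0,0],[0,0,0],[0,0,0],[0,0,-0.02],[0,0,-0.06],[0,0,-0.1],[0,0,-0.1]],"rotation":[[0,0,0],[0,0,0],[0,0,0],[0,0,0],[0,0,0],[0,0,0],[0,0,0]]}' 0.036; python3 - <<'E'
from h import *
R=lean(25)
k=PW((0,-62-38.5,79.5))
c=step(k-R.apply([0,0,150]),R)
E
```

```text
time: 10.3
tool_pos: [594.4, 52.5, 389.6]
tcp_rot: [-3.072, -0.004, 1.564]
contact_force: [0.3, 0.4, -1.3]
grip_width: 35.9
finger_force: 0.0
tcp [ 652.  -104.4  198.2] dp [-0.1571, 0.0718, 0.1862] rot [-0.0694, 0.4326, -0.0126]
```

```bash
python3 -m pendant '{"dp":[[-0.05,0.01,0],[-0.1,0.02,0.0],[-0.15,0.035,0.02],[-0.157,0.05,0.07],[-0.157,0.0718,0.13],[-0.157,0.0718,0.186],[-0.157,0.0718,0.186],[-0.157,0.0718,0.186]],"rotation":[[-0.01,0.08,0],[-0.02,0.16,0],[-0.03,0.24,0],[-0.05,0.32,-0.01],[-0.07,0.43,-0.0126],[-0.07,0.4326,-0.0126],[-0.07,0.4326,-0.0126],[-0.07,0.4326,-0.0126]]}' 0.06; python3 - <<'E'
from h import *
from plant import vision
import cv2
im=[]
for n,(u,v) in(("side",(330,190)),("top",(310,180))):
    p=vision.capture(n)["pixels"][:,:,::-1]
    cv2.imwrite(f"pics/{n}_up.png",p)
    im.append(cv2.resize(p[v-70:v+70,u-50:u+50],None,fx=4,fy=4,interpolation=cv2.INTER_CUBIC))
cv2.imwrite("pics/up.png",np.hstack(im))
for q in(1.18,1.222,1.26): print(q,*[[proj(n,PW((-190*np.cos(q),s*39,130+190*np.sin(q)))).round(1).tolist() for s in(1,-1)] for n in("side","top")])
for d in (36,40): print(d,proj("side",PW((0,-62-d,79))).round(1),proj("top",PW((0,-62-d,79))).round(1))
E
```

```text
time: 11.3
tool_pos: [650.9, -104.1, 197.6]
tcp_rot: [-3.139, -0.436, 1.561]
contact_force: [0.2, 0.3, 1.1]
grip_width: 60.1
finger_force: 0.0
1.18 [[288.1, 138.2], [333.8, 145.0]] [[271.8, 183.8], [309.7, 184.3]]
1.222 [[289.2, 134.1], [334.8, 140.8]] [[271.8, 179.9], [309.7, 180.5]]
1.26 [[290.2, 130.5], [335.7, 137.1]] [[271.8, 176.4], [309.8, 177.0]]
36 [368.4 214.5] [331.5 178.6]
40 [370.4 214.8] [333.1 178.6]
```

View pics/up.png

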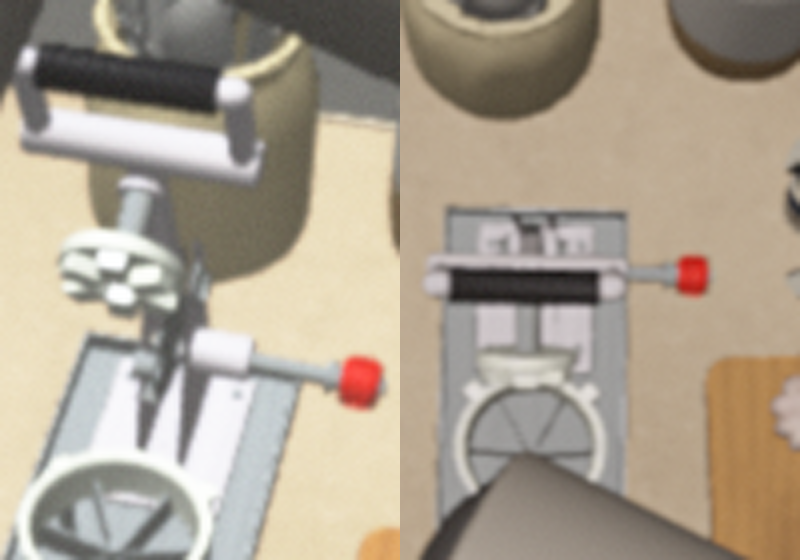

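Top view: bar ends at (272.1,180.9)/(309.4,181.3), giving q ≈ 1.21, within 0.04 of the locking angle. The knob sits at side (369.9,215.1) and top (332.9,178.4), drawn about 40 mm and sagging slightly. Regripping it.

```bash
python3 - <<'E'
from h import *
print(tri((369.9,215.1),(332.9,178.4)))
R=lean(25)
t=np.array([653.1,-42.,62.])
step(t-R.apply([0,0,19]),R)
E
```

```text
(array([653.6, -49.7,  76.8]), array([ 0.13, -0.01, -0.15,  0.04]))
tcp [653.1 -42.   62. ] dp [-0.0011, 0.0012, 0.1502] rot [-0.0001, 0.0022, 0.0005]
```

```bash
python3 -m pendant '{"dp":[[-0.001,0.001,0.05],[-0.001,0.001,0.1],[-0.001,0.001,0.13],[-0.001,0.001,0.15],[-0.001,0.001,0.15],[-0.001,0.001,0.15]],"rotation":[[0,0,0],[0,0,0],[0,0,0],[0,0,0],[0,0,0],[0,0,0]]}' 0.06;python3 -m pendant '{"dp":[[0,0,0],[0,0,0],[0,0,0],[0,0,0],[0,0,0],[0,0,0]],"rotation":[[0,0,0],[0,0,0],[0,0,0],[0,0,0],[0,0,0],[0,0,0]]}' 0.01; python3 - <<'E'
from h import *
R=lean(25)
for y,z in((-42,65),(-30,65),(-3.1,65)): step(np.array([653.2,y,z])-R.apply([0,0,19]),R)
E
```

```text
time: 12.15
tool_pos: [652.1, -42.3, 61.3]
tcp_rot: [-3.14, -0.435, 1.561]
contact_force: [0.5, -0.4, 0.6]
grip_width: 60.1
finger_force: 0.0
time: 12.9
tool_pos: [651.0, -41.8, 59.0]
tcp_rot: [-3.136, -0.436, 1.559]
contact_force: [1.5, -0.2, 0.9]
grip_width: 25.1
finger_force: 30.0
tcp [653.2 -42.   65. ] dp [0.0024, 0.0022, -0.0055] rot [-0.0042, 0.0, -0.0025]
tcp [653.2 -30.   65. ] dp [0.0133, 0.0021, -0.0005] rot [-0.0042, 0.0, -0.0025]
tcp [653.2  -3.1  65. ] dp [0.0377, 0.0018, 0.0109] rot [-0.0042, 0.0, -0.0025]
```

```bash
python3 -m pendant '{"dp":[[0.0013,0.001,-0.0027],[0.0058,0.001,-0.0006],[0.0103,0.001,0.0015],[0.0103,0.001,0.0015]],"rotation":[[0,0,0],[0,0,0],[0,0,0],[0,0,0]]}'; python3 - <<'E'
from h import *
from plant import get_obs
import time
print(get_obs()["tool_pos"],get_obs()["contact_force"])
R=lean(25)
for y,z in((-20,64),(-3.1,65)): step(np.array([653.2,y,z])-R.apply([0,0,19]),R)
E
```

```text
time: 13.4
tool_pos: [651.5, -30.9, 61.8]
tcp_rot: [-3.135, -0.437, 1.559]
contact_force: [-0.5, -1.1, -3.5]
grip_width: 25.2
finger_force: 29.9
[651.53417898 -30.87591594  61.7759226 ] [-0.53987425 -1.05848866 -3.50381011]
tcp [653.2 -20.   64. ] dp [0.0108, 0.0016, 0.0026] rot [-0.0057, -0.0009, -0.0022]
tcp [653.2  -3.1  65. ] dp [0.0265, 0.0014, 0.0088] rot [-0.0057, -0.0009, -0.0022]
```

```bash
python3 -m pendant '{"dp":[[0.0045,0,0.0021],[0.009,0,0.0042],[0.0136,0,0.0063],[0.0181,0,0.0085],[0.0181,0,0.0085]],"rotation":[[0,0,0],[0,0,0],[0,0,0],[0,0,0],[0,0,0]]}'; python3 -m pendant '{"dp":[[0.0027,0,0.0013],[0.0054,0,0.0025],[0.0082,0,0.0038],[0.0082,0,0.0038]],"rotation":[[0,0,0],[0,0,0],[0,0,0],[0,0,0]]}'
```

```text
time: 14.02
tool_pos: [652.0, -11.3, 62.0]
tcp_rot: [-3.136, -0.437, 1.56]
contact_force: [-0.0, -0.5, -2.5]
grip_width: 25.0
finger_force: 29.9
time: 14.52
tool_pos: [652.3, -3.3, 61.9]
tcp_rot: [-3.136, -0.435, 1.559]
contact_force: [0.5, -3.9, -2.3]
grip_width: 25.1
finger_force: 30.0
```

```bash
for i in 1 2; do python3 -m pendant '{"dp":[[0.0018,0,0.0008],[0.0027,0,0.0013],[0.0027,0,0.0013]],"rotation":[[0,0,0],[0,0,0],[0,0,0]]}'; done
```

```text
time: 14.9
tool_pos: [652.3, -3.2, 61.9]
tcp_rot: [-3.137, -0.431, 1.559]
contact_force: [-3.0, -14.4, -0.8]
grip_width: 24.9
finger_force: 30.0
time: 15.28
tool_pos: [652.4, -3.1, 61.9]
tcp_rot: [-3.138, -0.427, 1.558]
contact_force: [-5.6, -25.4, 1.7]
grip_width: 25.4
finger_force: 30.0
```

The pin met a hard stop at the same TCP as the original home (y -3.1). I'll back off the command, release and retract, and work out the lemon's axis from the first images.

```bash
python3 -m pendant '{"dp":[[-0.005,0,-0.0024],[-0.005,0,-0.0024],[-0.005,0,-0.0024],[-0.005,0,-0.0024],[-0.005,0,-0.0024],[-0.005,0,-0.06],[-0.005,0,-0.12],[-0.005,0,-0.17]],"rotation":[[0,0,0],[0,0,0],[0,0,0],[0,0,0],[0,0,0],[0,0,0],[0,0,0],[0,0,0]]}' 0.06;python3 - <<'E'
from h import *
from plant import vision
import cv2
for n in("side","top"):
    p=cv2.imread(f"pics/{n}0.png")
    h=cv2.cvtColor(p,cv2.COLOR_BGR2HSV)
    m=((abs(h[...,0].astype(int)-28)<6)&(h[...,1]>150)).astype(np.uint8)
    k,l,st,c=cv2.connectedComponentsWithStats(m)
    i=[i for i in range(1,k) if st[i,4]>150 and c[i][0]>330][0]
    v,u=np.nonzero(l==i); w,V=np.linalg.eigh(np.cov(u,v)); print(n,c[i],st[i],np.sqrt(w)*4,V[:,1])
    # image axis -> world direction by back-projection to plane z=45
    def back(uv): return least_squares(lambda q:proj(n,[q[0],q[1],45])-uv,[440,-150]).x
    d=back(c[i]+8*V[:,1])-back(c[i]-8*V[:,1]); print("centre",back(c[i]),"axis yaw deg",np.degrees(np.arctan2(d[1],d[0])))
im=[]
for n,(u,v) in(("side",(330,190)),("top",(310,180))):
    p=vision.capture(n)["pixels"][:,:,::-1]
    im.append(cv2.resize(p[v-70:v+70,u-50:u+50],None,fx=4,fy=4,interpolation=cv2.INTER_CUBIC))
p=cv2.imread("pics/top0.png")
cv2.imwrite("pics/home.png",np.vstack([np.hstack(im)]))
E
```

```text
time: 16.27
tool_pos: [652.4, -73.9, 216.1]
tcp_rot: [-3.137, -0.436, 1.56]
contact_force: [0.7, -0.2, 0.3]
grip_width: 60.2
finger_force: 0.0
side [405.22222222 321.36078431] [389 307  33  30 765] [27.2937649  35.90309886] [-0.8022511  -0.59698675]
centre [ 438.15756394 -152.02578382] axis yaw deg 59.13622309961637
top [372.30612245 263.71938776] [360 254  25  21 392] [19.41025757 25.94928906] [-0.84178885 -0.53980694]
centre [ 439.37166491 -151.12791627] axis yaw deg 57.162452067529514
```

View pics/home.png

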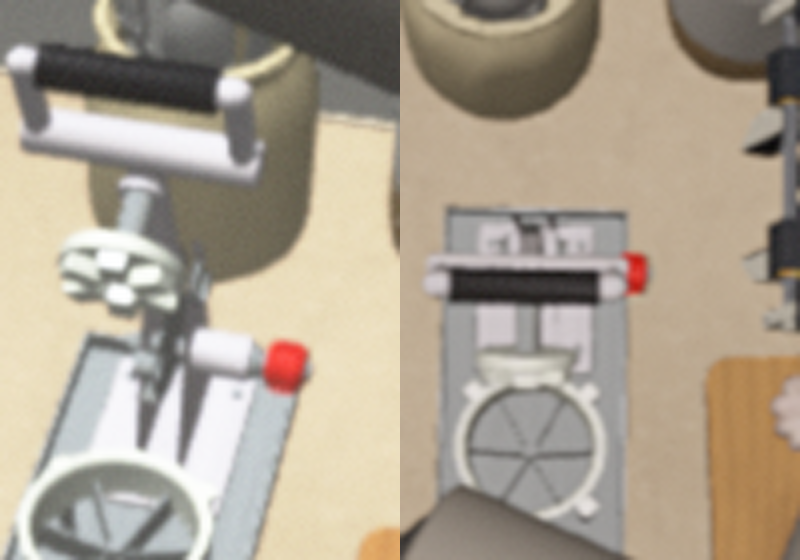

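The pin is home again (knob at side (351.1,211.1), the starting pixel) and the lever is up. The lemon's long axis lies at yaw 58°, so I'll grip across it with yaw -32° and lean 40°.

```bash
cat >> h.py <<'E'
LR=Ro.from_euler("z",-32,degrees=True)*lean(40)
LEM=np.array([438.6,-151.5,45.5])
E
python3 - <<'E'
from h import *
c=step(LEM-LR.apply([0,0,13+110]),LR)
E
```

```text
tcp [ 402.7 -207.9  125.2] dp [-0.1615, -0.2507, 0.0283] rot [-0.2947, 0.2576, 0.4736]
```

```bash
python3 -m pendant '{"dp":[[-0.03,-0.05,-0.03],[-0.06,-0.1,-0.04],[-0.095,-0.15,-0.03],[-0.13,-0.2,-0.01],[-0.1615,-0.2507,0.0283],[-0.1615,-0.2507,0.0283],[-0.1615,-0.2507,0.0283],[-0.1615,-0.2507,0.0283]],"rotation":[[-0.06,0.05,0.09],[-0.12,0.1,0.19],[-0.18,0.15,0.28],[-0.24,0.21,0.38],[-0.2947,0.2576,0.4736],[-0.2947,0.2576,0.4736],[-0.2947,0.2576,0.4736],[-0.2947,0.2576,0.4736]]}' 0.08;python3 - <<'E'
from h import *
step(LEM-LR.apply([0,0,13]),LR)
E
```

```text
time: 17.38
tool_pos: [401.3, -205.4, 122.0]
tcp_rot: [-3.131, -0.695, 1.001]
contact_force: [0.6, -0.2, 0.6]
grip_width: 79.8
finger_force: 0.0
tcp [ 440.7 -148.2   40.9] dp [0.0013, 0.0035, 0.1066] rot [-0.0093, 0.003, -0.002]
```

```bash
python3 -m pendant '{"dp":[[0.001,0.003,0.04],[0.001,0.003,0.07],[0.001,0.0035,0.09],[0.001,0.0035,0.106],[0.001,0.0035,0.106],[0.001,0.0035,0.106]],"rotation":[[-0.009,0.003,0],[-0.009,0.003,0],[-0.009,0.003,0],[-0.009,0.003,0],[-0.009,0.003,0],[-0.009,0.003,0]]}' 0.08;python3 -m pendant '{"dp":[[0,0,0],[0,0,0],[0,0,0],[0,0,0],[0,0,0],[0,0,0]],"rotation":[[0,0,0],[0,0,0],[0,0,0],[0,0,0],[0,0,0],[0,0,0]]}' 0.02; python3 - <<'E'
from h import *
R=LR
from plant import get_obs
o=get_obs();t=o["tool_pos"];print(Ro.from_euler("xyz",o["tcp_rot"]).apply([0,0,1]))
step(t+[0,0,130]-R.apply([0,0,19]),Ro.from_euler("xyz",o["tcp_rot"]))
E
```

```text
time: 18.12
tool_pos: [439.3, -149.0, 41.0]
tcp_rot: [-3.138, -0.699, 0.998]
contact_force: [0.4, -0.2, 0.1]
grip_width: 80.2
finger_force: 0.0
time: 18.88
tool_pos: [439.1, -148.9, 40.6]
tcp_rot: [-3.137, -0.699, 0.996]
contact_force: [0.7, -1.9, 3.0]
grip_width: 50.0
finger_force: 30.0
[ 0.34589662  0.54269995 -0.76539682]
tcp [ 439.1 -148.9  170.7] dp [0.0837, -0.0004, -0.0995] rot [0.0, 0.0, 0.0]
```

```bash
python3 -m pendant '{"dp":[[0.006,0,-0.008],[0.02,0,-0.024],[0.04,0,-0.048],[0.063,0,-0.075],[0.0837,0,-0.0995],[0.0837,0,-0.0995],[0.0837,0,-0.0995]],"rotation":[[0,0,0],[0,0,0],[0,0,0],[0,0,0],[0,0,0],[0,0,0],[0,0,0]]}'; python3 - <<'E'
from h import *
from plant import vision
import cv2
im=[]
for n,(u,v) in(("side",(390,270)),("top",(372,255))):
    p=vision.capture(n)["pixels"][:,:,::-1]
    im.append(cv2.resize(p[v-70:v+70,u-50:u+50],None,fx=4,fy=4,interpolation=cv2.INTER_CUBIC))
cv2.imwrite("pics/lift.png",np.hstack(im))
c=PW((-110,0,70))
for hgt in(100,13): step(c+[0,0,hgt]-LR.apply([0,0,13]),LR)
E
```

```text
time: 19.75
tool_pos: [438.9, -148.4, 169.9]
tcp_rot: [-3.135, -0.699, 0.996]
contact_force: [-1.1, -0.4, -0.9]
grip_width: 50.5
finger_force: 30.0
tcp [545.5  55.7 165.4] dp [0.1727, -0.0205, 0.1509] rot [-0.0026, -0.0016, -0.0068]
tcp [545.5  55.7  78.4] dp [0.1166, -0.02, 0.2175] rot [-0.0026, -0.0016, -0.0068]
```

View pics/lift.png

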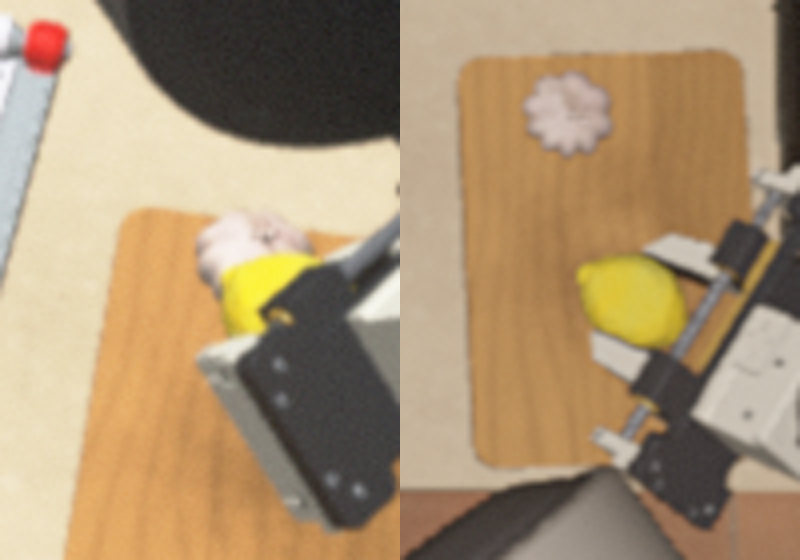

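Lemon is held level between the fingers (top crop centre ≈ (380.1,260.1)). Checking its held position against the prediction.

```bash
python3 -m pendant '{"dp":[[0.03,-0.003,0.026],[0.06,-0.007,0.052],[0.09,-0.01,0.078],[0.12,-0.014,0.104],[0.15,-0.018,0.13],[0.1727,-0.0205,0.1509],[0.1727,-0.0205,0.1509],[0.1727,-0.0205,0.1509]],"rotation":[[0,0,0],[0,0,0],[0,0,0],[0,0,0],[0,0,-0.007],[0,0,-0.007],[0,0,-0.007],[0,0,-0.007]]}'; python3 - <<'E'
from h import *
print("pred lift px",proj("top",[436.8,-151.7,174.5]))
from plant import vision,get_obs
import cv2
for n in("side","top"):
    p=np.ascontiguousarray(vision.capture(n)["pixels"][:,:,::-1]); cv2.imwrite(f"pics/{n}_pl.png",p)
im=[]
for n,(u,v) in(("side",(315,240)),("top",(297,215))):
    p=cv2.imread(f"pics/{n}_pl.png")
    im.append(cv2.resize(p[v-70:v+70,u-50:u+50],None,fx=4,fy=4,interpolation=cv2.INTER_CUBIC))
cv2.imwrite("pics/place.png",np.hstack(im))
o=get_obs();z=Ro.from_euler("xyz",o["tcp_rot"]).apply([0,0,1]);l=o["tool_pos"]-6*z
print("lemon pred",l,proj("side",l),proj("top",l))
c=PW((-110,0,70));print(c)
for hgt in(50,25,13): step(c+[0,0,hgt]-LR.apply([0,0,13]),LR)
E
```

```text
time: 20.85
tool_pos: [545.5, 54.8, 165.5]
tcp_rot: [-3.14, -0.699, 1.005]
contact_force: [-0.7, -0.4, -0.8]
grip_width: 50.4
finger_force: 30.0
pred lift px [380.73828062 260.06168209]
lemon pred [543.72877466  50.93476384 170.57008333] [308.04872411 213.85639268] [292.28243246 213.92954991]
[543.40445497  52.48998664  70.        ]
tcp [545.5  55.7 115.4] dp [-0.0317, -0.0011, 0.0394] rot [-0.0005, -0.001, 0.0003]
tcp [545.5  55.7  90.4] dp [-0.0478, -0.0011, 0.0586] rot [-0.0005, -0.001, 0.0003]
tcp [545.5  55.7  78.4] dp [-0.0555, -0.0011, 0.0678] rot [-0.0005, -0.001, 0.0003]
```

View pics/place.png

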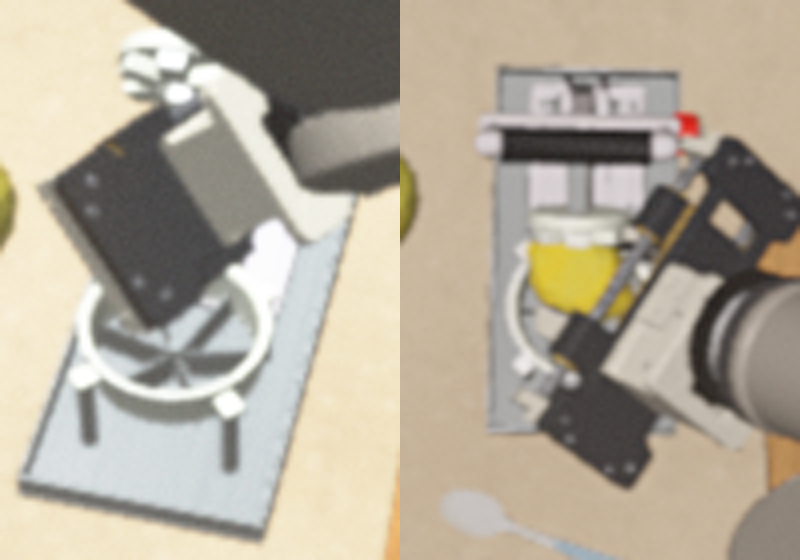

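The lemon hangs over the cup (top crop (575,275)), with the body clear of pusher, cheeks and knob. Lowering.

```bash
python3 -m pendant '{"dp":[[-0.012,-0.001,0.015],[-0.024,-0.001,0.029],[-0.036,-0.001,0.044],[-0.0478,-0.0011,0.0586],[-0.0478,-0.0011,0.0586]],"rotation":[[0,0,0],[0,0,0],[0,0,0],[0,0,0],[0,0,0]]}'; python3 -m pendant '{"dp":[[-0.0026,0,0.0031],[-0.005,0,0.006],[-0.0077,0,0.0092],[-0.0077,0,0.0092]],"rotation":[[0,0,0],[0,0,0],[0,0,0],[0,0,0]]}'
```

```text
time: 21.58
tool_pos: [545.1, 56.0, 89.7]
tcp_rot: [-3.139, -0.699, 1.002]
contact_force: [-0.0, -0.1, -0.9]
grip_width: 50.4
finger_force: 30.0
time: 22.08
tool_pos: [545.7, 56.8, 78.5]
tcp_rot: [3.141, -0.699, 1.005]
contact_force: [0.1, -0.3, -0.2]
grip_width: 50.5
finger_force: 30.0
```

```bash
python3 -m pendant '{"dp":[[-0.0013,0,0.0015],[-0.0022,0,0.0026],[-0.0022,0,0.0026]],"rotation":[[0,0,0],[0,0,0],[0,0,0]]}'
```

```text
time: 22.45
tool_pos: [545.7, 56.8, 75.1]
tcp_rot: [3.141, -0.699, 1.005]
contact_force: [0.3, 0.7, -0.9]
grip_width: 50.2
finger_force: 30.0
```

```bash
python3 -m pendant '{"dp":[[0,0,0],[0,0,0],[0,0,0],[0,0,0],[0,0,-0.02],[0,0,-0.06],[0,0,-0.11],[0,0,-0.16]],"rotation":[[0,0,0],[0,0,0],[0,0,0],[0,0,0],[0,0,0],[0,0,0],[0,0,0],[0,0,0]]}' 0.07; python3 -m pendant '{"dp":[[-0.04,0,-0.03],[-0.08,0,-0.06],[-0.12,0,-0.08],[-0.12,0,-0.08]],"rotation":[[0,0,0],[0,0,0],[0,0,0],[0,0,0]]}'; python3 - <<'E'
from h import *
from plant import vision
import cv2
im=[]
for n,(u,v) in(("side",(315,220)),("top",(297,205))):
    p=vision.capture(n)["pixels"][:,:,::-1]
    im.append(cv2.resize(p[v-70:v+70,u-50:u+50],None,fx=4,fy=4,interpolation=cv2.INTER_CUBIC))
cv2.imwrite("pics/done.png",np.hstack(im))
l=PW((-110,0,78));print(proj("side",l),proj("top",l))
E
```

```text
time: 23.45
tool_pos: [489.7, -30.9, 198.8]
tcp_rot: [3.142, -0.699, 1.005]
contact_force: [0.6, -1.4, 0.1]
grip_width: 70.1
finger_force: 0.0
time: 23.95
tool_pos: [412.9, -153.5, 181.2]
tcp_rot: [-3.141, -0.699, 1.0]
contact_force: [-0.1, 1.2, 1.0]
grip_width: 69.6
finger_force: 0.0
[308.33688563 246.80250359] [292.25374925 220.85281787]
```

View pics/done.png

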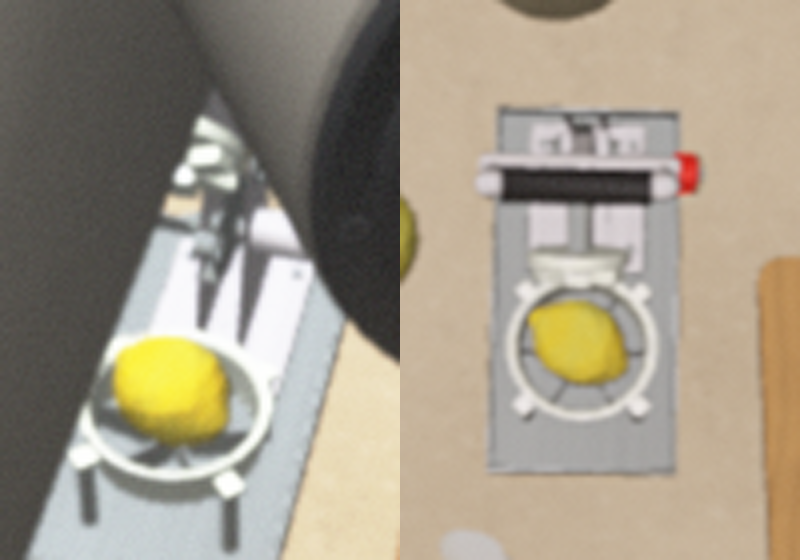

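The lemon rests in the cup (top (291.1,220.6), side (307.4,247.1)), about 3 mm from the ideal spot. The lever is still up and the knob is home, so I'm handing in.

```bash
python3 -m pendant '{"dp":[[0,0,0],[0,0,0],[0,0,0],[0,0,0]],"rotation":[[0,0,0],[0,0,0],[0,0,0],[0,0,0]]}'; python3 -c "
from plant import workorder
print(workorder.close_job())"
```

```text
time: 24.55
tool_pos: [413.8, -150.9, 181.7]
tcp_rot: [3.141, -0.699, 1.006]
contact_force: [0.6, -0.3, -0.5]
grip_width: 69.9
finger_force: 0.0
the job is handed in; nothing more can be done
None
```

Job handed in at about 25 s: in the last pictures the lever stands open with the pin home through it, and the lemon rests in the cup about 3 mm off centre; the hand-in returned no verdict.

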